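# Pin the mill's swing bar and hold its recessed reset down

### The arm

A 6-joint arm with a two-finger parallel gripper is mounted at the origin on a cart in front of the work surface, level with it; the furniture and walls round the work are solid. World frame = base frame: x ahead of the robot, y to its left, z up, the work surface at z = 0. Lengths are in mm, angles in rad, forces in N, time in s.
With the tool pointing down it reaches from about 400 to 925 mm from the base axis. Payload 12.5 kg.
Tool frame: the origin (TCP) lies on the mounting face of the last link; the fingertips stand 190 mm ahead of it and the grasp point (between the pads) lies 171 mm ahead of it (env.tcp_to_tips is the distance from the TCP to the fingertips, in mm); x points along the fingers, y is the direction in which the jaws open and shut, and the axes are right-handed (so a half turn about x gives the same grasp; the last joint's range is limited). The gripper opens to 95 mm and grips with 3 to 60 N. Pads are 20 mm wide; open, the fingers measure 119 mm over their backs; the gripper's body (75 mm by 180 mm) begins 59 mm behind the grasp point.
Start: joints at [-1.408, 0.491, 1.559, -0, 1.092, -0.106], TCP at [166.004, -602.551, 404.761] pointing down, gripper open.
Joint ranges: [-3.1, 3.1], [-0.84, 2.19], [0.05, 2.79], [-1.13, 4.28], [0.06, 2.93], [-2.69, 2.69]. Speed limits (rad/s): [2.22, 2.22, 2.79, 3.14, 3.14, 3.14].

### API

Orientations are given as [roll, pitch, yaw] about the fixed x, y, z axes, in that order (R = Rz(yaw) Ry(pitch) Rx(roll)).
In Python, from cell import monitor, cams, job, env gives the robot as it stands. The module is installed in compiled form; this text tells all that it offers.
- The arm moves only by the tool apply_moves, never from a script. Its argument "series" is a list of rows, each a list of 3 entries, a list of its own where there are three numbers: the closure, from -1 (fully open) to 1 (shut), so that 0 is half open, then the shift along the tool's x, y, z in cm, then the turn about the tool's x in rad. A call has 1 to 20 rows; each row is the pose to reach, as a shift and turn from the pose commanded when the call began, along the tool's axes at that moment; what a row does not reach only later rows make up. A row lasts 1/8 s, in which the tool goes at most 62.5 mm and 10.7 degrees, less where a joint would pass 70% of its speed; a pose out of reach is approached as far as the arm can. A call with a gripper value outside its range is refused whole. The fingers move at their own pace and stop on an object; the grip force is fixed at half the most. Time passes only in rows, so rows that repeat a pose let the fingers close. It gives the time, the measured TCP pose, the force and the opening at its end, in the units of the state.
- monitor.state(): the state, without advancing time (a new reading comes with each control period).
- cams.read_camera(name): name is "side" or "top"; returns a dict with "image" (384x512x3 uint8, red, green, blue), "fx", "fy", "cx", "cy" (pixels), "position" and "orientation" of the camera in the world. Camera axes: x right, y down, z forward; pixel columns grow to the right and rows downward; lengths in mm; the calibration is good to about 2 mm. A picture is of the moment at which its call begins. There is no depth.
- job.job_done(): hands the job in, once; it reports no verdict.
The state is a dict: "t": time; "joints": joint angles; "qvel": joint speeds; "tau": joint torques, N m; "eef_pos": TCP position; "tcp_rot": TCP orientation; "ft_force": force on the tool from outside, world axes, zero at the start; "moment": the same for the moment, N m; "opening": opening from 0.0 (shut) to 1.0 (fully open).
Only numpy, scipy, OpenCV 4.12 (cv2) and the standard library are available. Lean on these libraries where they do the work, as an engineer would, in place of code of your own. Each camera call takes 0.05 s, during which the arm holds its last target. There are 200 camera calls.

### The job

The bench mill has tripped because its chamber lid is not locked: swing the steel bar over the lid fully home into the fork, then push the headed locking pin from the tool stand down through the fork and the eye of the bar until its collar sits flat on the fork, and let go of it. Then take the stylus from the stand, reach its thin shaft down through the ringed round hole in the mill's control panel and hold the recessed reset button all the way down. Finish while still gripping the stylus and holding the button down, with the pin still seated; leave the bottle, the dish and the tip box where they stand.

Things in the scene. Friction and masses are not known exactly. Their poses are not given: they have to be found in the camera images.
- mill: Bench mill, fixed: white housing 200 (x) x 290 (y) mm, grey deck 70 mm up; origin at the centre of its underside, x to its back, y to its left. Its front (vent slots) faces the robot. On the deck: swing bar pivot at y +125; grinding chamber, 88 mm across, at y +55, lid top 112 mm up, boss 26 mm across to 117.5; fork at y -20 (all at x 0); control pod 168 x 78 mm at y -98, top 98 mm up.
- swing_bar (a joint): Bar angle about its upright pivot, rad: 0 = home against its stop in the fork, holes aligned; grows to 1.1 as the free end swings to the mill's front (-x). Starts 0.45 to 0.9. Steel flat 24 mm wide, 8 thick, top 126 mm above the worktop, 162 mm from pivot to end; 12 mm hole in an eye 28 mm wide, 145 mm from the pivot. Friction 0.12 Nm (1 to 2 N at the knob) keeps it where it is left.
- pivot (a point): On the axis of the swing bar's pivot, level with the bar's top (126 mm above the worktop); axes as the mill's. When home the bar runs from here along -y of the mill. The room's big shelf, 0.6 m above the worktop, overhangs the area to the left of and behind the mill: keep the arm's elbow and wrist low there, or swing round close to the base.
- bar_knob (a point): Middle of the upright round black knob on the bar, 95 mm from the pivot, by which the bar can be gripped or pushed: 20 mm across, 20 mm tall, from 8 to 28 mm above the bar's top on a 9 mm neck; the point is 144 mm above the worktop. It moves with the bar.
- fork_hole (a point): Centre of the fork's hole at the upper plate's top face, 135 mm above the worktop; axes as the mill's. Two level plates 34 x 34 x 8 mm with a 10 mm gap (tops at 135 and 117 mm), each with a 12 mm hole straight below this point, joined by an upright at the back (+x), no higher than the upper plate. Open to front and sides; 39 mm are free below the lower plate.
- pin: Loose steel locking pin, 0.08 kg: shank 10 mm across and 40 long, its last 8 mm tapered to 4 mm, under a collar 28 mm across and 4 thick; above that a grooved round grip 20 mm across, 30 tall. Origin on its axis at the collar's underside (the seating face), z up along the grip. Hangs upright by its collar in either one of the stand's two holes.
- stylus: Loose stylus, 0.05 kg: thin steel shaft 6 mm across and 50 long with a tapered tip, below a flange 24 mm across and 3 thick; above that a round black handle 16 mm across, 59 tall. Origin on its axis at the flange's underside, z up along the handle. Hangs upright by its flange in the stand's other hole.
- stylus_tip (a point): The tip of the stylus's shaft, 50 mm below its origin on the axis; it moves with the stylus.
- stand: The tool stand, fixed: a grey plastic block 56 x 116 mm and 60 mm high on a 62 x 122 mm foot plate; origin at the centre of its underside, z up. Two upright holes, 12 mm across and 56 mm deep, at y = +28 mm and y = -28 mm (x = 0) in its frame.
- aperture (a point): Centre of the round hole in the control pod's top face, 98 mm above the worktop, with a steel ring round it; axes as the mill's. The hole is 13 mm across and straight down; the reset button's top lies 20 mm below this point when not pressed.
- reset_button (a joint): How far the recessed reset button (11.6 mm across, white) is pressed down, m: 0 = up, 0.006 = fully down. It springs back; about 2 N start it and about 6.5 N hold it fully down.
- bottle: A bystander: white plastic bottle with a white cap, 54 mm across and 100 mm tall, standing loose; origin at the centre of its underside.
- dish: A bystander: covered culture dish, 60 mm across and 14 mm tall, lying loose; origin at the centre of its underside.
- tips: A bystander: box of pipette tips, 89 x 122 x 50 mm, standing loose; origin at the centre of its underside.
Not all that is in view belongs to the job. Of the things shaped like the pin, the steel one is meant.

How it is judged (in metres and radians):
On the way, in this order (a step that is already met when the one before it is completed fails the run):
1. the swing bar is home in the fork (within 0.03 rad) (value of joint swing_bar below 0.03 rad), for 0.2 s.
2. the pin stands in fork and bar with its collar down on the fork, and is let go (z of pin in the frame of fork_hole between -0.004 and 0.003 m and horizontal distance between pin and fork_hole below 0.0035 m and angle between pin's own z axis and vertical below 0.1 rad and value of joint swing_bar below 0.03 rad and contact force between the fingers and pin below 0.1 N), for 0.2 s.
3. the gripped stylus, through the aperture, holds the reset button down for half a second (value of joint reset_button above 0.0048 m and contact force between the fingers and stylus above 1 N and contact force between stylus and mill above 1 N and horizontal distance between stylus_tip and aperture below 0.006 m and z of stylus_tip in the frame of aperture below -0.018 m), for 0.5 s.
At the end, for the whole second after the job is handed in: Ends holding: fingers grip the stylus, its tip in the aperture (6 mm of its axis, 18 mm deep or more), button at least 4.8 of 6 mm down; pin let go, upright to 0.1 rad, 3.5 mm from the hole's axis, collar within 3 mm of the fork; bar within 0.03 rad of home (all of step 2 and all of step 3); the arm keeps its last pose, push and grip.
It fails at once if the bottle was shifted more than 30 mm or tipped over (distance of bottle from where it was at the start of the episode above 0.03 m or angle between bottle's own z axis and vertical above 0.5 rad).
It fails at once if the dish was shifted more than 30 mm or tipped over (distance of dish from where it was at the start of the episode above 0.03 m or angle between dish's own z axis and vertical above 0.5 rad).
It fails at once if the tip box was shifted more than 30 mm or tipped over (distance of tips from where it was at the start of the episode above 0.03 m or angle between tips's own z axis and vertical above 0.5 rad).
It also fails if it takes over 72 s, if anything falls off the work surface, if the arm or the gripper's body presses on something with over 40 N, if the wrist force passes 120 N, or if a joint passes its speed limit or range.

## Working session

There is one attempt and no reset: what is moved stays moved. The work goes in short steps, Python scripts to look and compute and a tool call to move; the robot and the scene stay as the last step left them, time stands still between calls to the robot, and variables do not carry over. Pictures are saved under pics/ and viewed, about 8 in all and at most 12, crops included, and the job is handed in when it is done.

Besides the shell and the picture viewer there is one more tool, called after ">>>" by a JSON object that holds its "op" and its "data". apply_moves: Moves the arm, as the interface text tells. Its arguments: {"type":"object","properties":{"series":{"type":"array"}},"required":["series"]}

```bash
mkdir -p pics; ls; python3 - <<'E'
from cell import monitor,cams,env
import cv2,pickle
s=monitor.state(); print(s)
for n in("top","side"):
    d=cams.read_camera(n); pickle.dump(d,open(f'pics/{n}0.pkl','wb'))
    cv2.imwrite(f'pics/{n}0.png',cv2.resize(d['image'][:,:,::-1],(800,600),interpolation=cv2.INTER_CUBIC))
    print(n,{k:v for k,v in d.items() if k!='image'})
E
```

```text
pics
{'t': 0.0, 'joints': array([-1.40759751e+00,  4.91551327e-01,  1.55947939e+00,  1.00334782e-05,
        1.09170327e+00, -1.05603272e-01]), 'qvel': array([ 4.04443501e-04, -4.67954510e-04, -1.00302350e-04, -6.94624861e-04,
       -2.36187319e-05, -7.83354671e-04]), 'tau': array([ 2.97150429e-03, -6.12641430e+01, -2.58187222e+01,  6.92199287e-02,
        4.81623074e-02, -6.28726366e-05]), 'eef_pos': array([ 165.9988934 , -602.5066111 ,  404.15643182]), 'tcp_rot': array([-1.68419605,  1.56965495,  1.72619407]), 'ft_force': array([-0.29369974, -0.54784986,  0.33528506]), 'moment': array([0.04230559, 0.02590831, 0.02411049]), 'opening': 0.9987216260273494}
top {'fx': 362.6564941649969, 'fy': 362.6564941649969, 'cx': 253.788390251866, 'cy': 193.4073929450419, 'position': array([ 408.38395936,  -28.17381415, 1043.91787573]), 'orientation': array([-3.0023187 , -0.01570859, -1.55245658])}
side {'fx': 370.4663540050181, 'fy': 370.4663540050181, 'cx': 254.5024032165259, 'cy': 192.2885390615058, 'position': array([ 583.77506569, -786.10827863,  815.5691783 ]), 'orientation': array([-2.31646559, -0.02197213,  0.118877  ])}
```

View pics/top0.png

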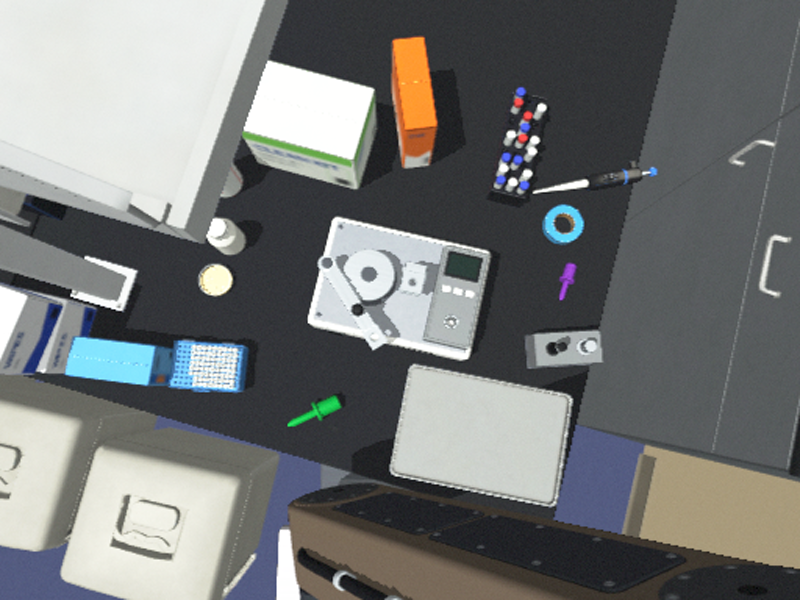

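View pics/side0.png

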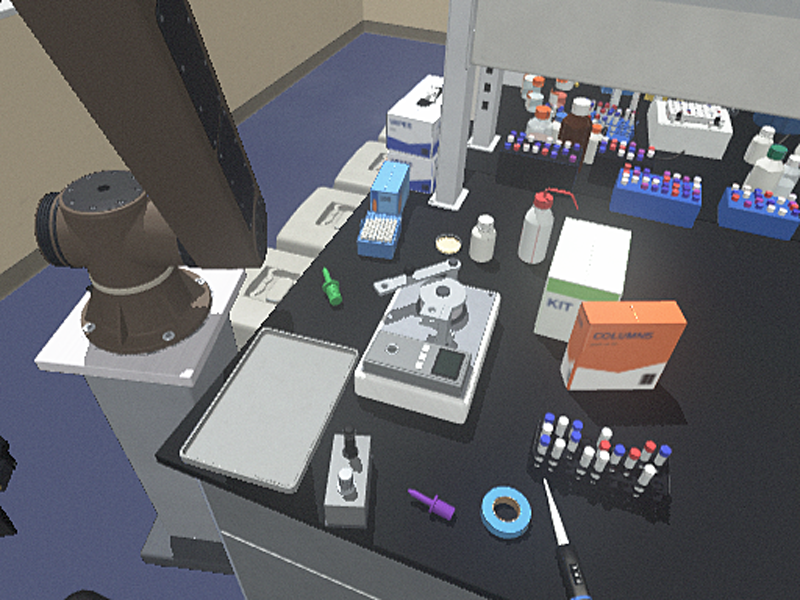

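Top view: mill at about (400,290) of the 800×600 picture, bar knob (357,310), stand (565,348) with black stylus left and steel pin right. The coloured pins (green, purple) are decoys. Next come enlarged crops.

```bash
python3 - <<'E'
import cv2,pickle,numpy as np
t=pickle.load(open('pics/top0.pkl','rb'))['image'][:,:,::-1]; s=pickle.load(open('pics/side0.pkl','rb'))['image'][:,:,::-1]
def crop(im,x,y,w,h,k): return cv2.resize(im[y:y+h,x:x+w],None,fx=k,fy=k,interpolation=cv2.INTER_CUBIC)
cv2.imwrite('pics/a.png',crop(t,193,135,130,100,6))
# b: left mill side 5x (220..325,160..275) ; stand side, stand top
b=np.zeros((600,800,3),np.uint8)
def put(c,x,y): b[y:y+c.shape[0],x:x+c.shape[1]]=c
put(crop(s,222,160,100,115,5),0,0)
put(crop(t,332,205,58,36,5),505,0)
put(crop(s,200,265,50,78,5),505,200)
cv2.imwrite('pics/b.png',b)
E
```

```text
(no output)
```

View pics/a.png

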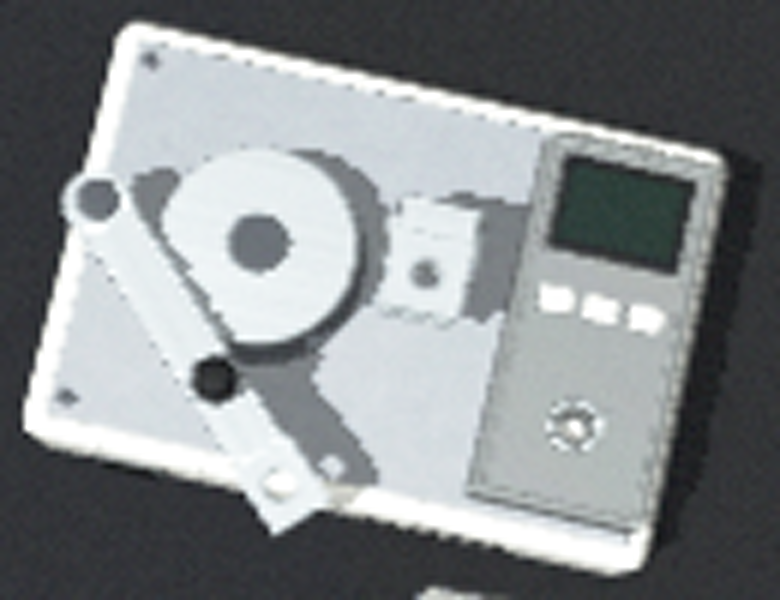

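View pics/b.png

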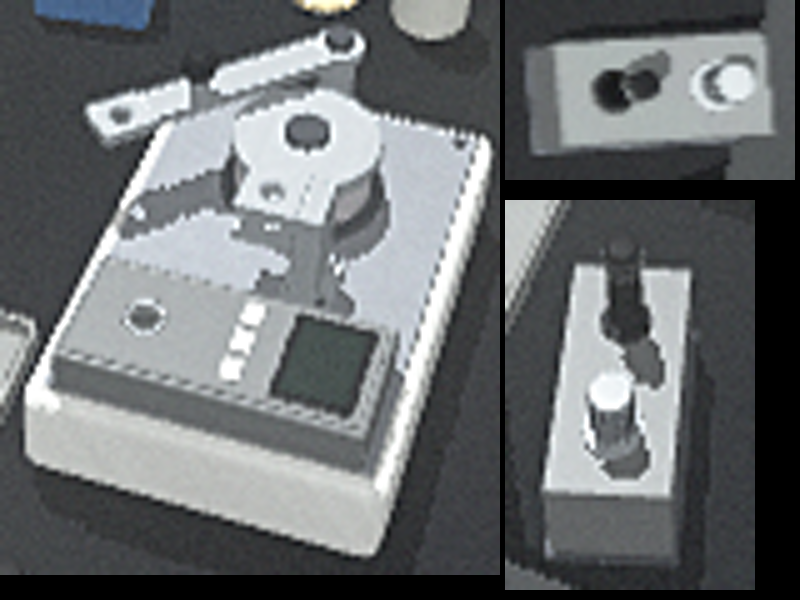

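```bash
cat > h.py <<'E'
import pickle,numpy as np
from scipy.spatial.transform import Rotation as R
from scipy.optimize import least_squares
C={n:pickle.load(open(f'pics/{n}0.pkl','rb')) for n in('top','side')}
def proj(n,P):
    d=C[n]; p=(np.atleast_2d(P)-d['position'])@R.from_euler('xyz',d['orientation']).as_matrix()
    return np.c_[d['fx']*p[:,0]/p[:,2]+d['cx'],d['fy']*p[:,1]/p[:,2]+d['cy']]
def ray(n,uv,z):
    d=C[n]; v=R.from_euler('xyz',d['orientation']).as_matrix()@[(uv[0]-d['cx'])/d['fx'],(uv[1]-d['cy'])/d['fy'],1]
    return d['position']+v*(z-d['position'][2])/v[2]
def px(u,v,ox,oy,k,px0=0,py0=0): return np.array([ox+(u-px0+.5)/k-.5,oy+(v-py0+.5)/k-.5])
E
python3 - <<'E'
from h import *
A=lambda u,v:px(u,v,193,135,6); B=lambda u,v:px(u,v,222,160,5)
S=lambda u,v:px(u,v,332,205,5,505,0); T=lambda u,v:px(u,v,200,265,5,505,200)
for nm,n,uv,z in [('pivot','top',A(98,199),128),('boss','top',A(260,242),117.5),('fork','top',A(427,272),135),('ap','top',A(574,427),98),('eye','top',A(280,483),126),('knob','top',A(214,381),154),
 ('pivot','side',B(341,40),128),('boss','side',B(307,130),117.5),('fork','side',B(272,190),135),('ap','side',B(146,317),98),('eye','side',B(122,115),126),
 ('pin','top',S(738,84),94),('pincollar','top',S(711,84),64),('styTop','top',S(645,83),122),('styFl','top',S(612,93),63),
 ('pin','side',T(609,388),94),('styTop','side',T(622,252),122),('styFl','side',T(627,325),63)]:
    print(nm,n,ray(n,uv,z).round(1))
E
```

```text
pivot top [601.3  76.4 128. ]
boss top [586.    6.9 117.5]
fork top [571.2 -64.8 135. ]
ap top [ 510.4 -131.7   98. ]
eye top [481.1  -4.4 126. ]
knob top [520.4  23.  154. ]
pivot side [601.1  76.9 128. ]
boss side [586.2   5.7 117.5]
fork side [570.6 -65.  135. ]
ap side [ 511.7 -131.7   98. ]
eye side [481.7  -6.1 126. ]
pin top [ 474.2 -369.3   94. ]
pincollar top [ 476.  -365.4   64. ]
styTop top [ 471.8 -311.6  122. ]
styFl top [ 470.1 -311.6   63. ]
pin side [ 475.3 -367.6   94. ]
styTop side [ 472.7 -316.8  122. ]
styFl side [ 472.8 -316.3   63. ]
```

```bash
cat >> h.py <<'E'
def toolR():
    from cell import monitor
    s=monitor.state(); return s,R.from_euler('xyz',s['tcp_rot']).as_matrix()
def plan(pts,jaw=None):
    "pts: world TCP targets; jaw: desired yaw of the jaw axis (mod pi)"
    s,M=toolR(); print('t',s['t'],'pos',s['eef_pos'].round(1),'F',s['ft_force'].round(1),'open',round(s['opening'],3))
    print('jawyaw',np.arctan2(M[1,1],M[0,1]).round(4),'toolx',M[:,0].round(4),'j',s['joints'].round(2))
    for p in pts: print(p,'-> cm',((np.array(p)-s['eef_pos'])@M/10).round(2))
    if jaw is not None:
        d=jaw-np.arctan2(M[1,1],M[0,1]); d=(d+np.pi/2)%np.pi-np.pi/2
        print('turn about tool x', round(-d,4), 'or', round(-d+np.pi*np.sign(d),4))
E
python3 - <<'E'
from h import *
S=lambda u,v:px(u,v,332,205,5,505,0); T=lambda u,v:px(u,v,200,265,5,505,200)
for n,f,cs in (('top',S,[(558,43),(561,150),(774,130),(768,35)]),('side',T,[(575,268),(692,268),(677,497),(545,492)])):
    q=np.array([ray(n,f(*c),60) for c in cs]); print(n,q.round(1).tolist(),q.mean(0))
plan([[400,-400,404],[515,23,404],[515,23,328]],-0.21)
E
```

```text
top [[497.0, -283.4, 60.0], [438.9, -284.1, 60.0], [451.9, -400.5, 60.0], [503.7, -398.8, 60.0]] [ 472.88272693 -341.71140162   60.        ]
side [[442.1, -286.9, 60.0], [497.7, -279.4, 60.0], [509.1, -395.9, 60.0], [452.0, -401.0, 60.0]] [ 475.22439902 -340.78133222   60.        ]
t 0.1 pos [ 166.  -602.5  404.2] F [ 0.5 -0.  -0.3] open 1.001
jawyaw -1.3021 toolx [-2.e-04  1.e-03 -1.e+00] j [-1.41  0.49  1.56 -0.    1.09 -0.11]
[400, -400, 404] -> cm [  0.04 -13.31 -27.94]
[515, 23, 404] -> cm [  0.08 -51.04 -50.26]
[515, 23, 328] -> cm [  7.68 -51.03 -50.26]
turn about tool x -1.0921 or 2.0495
```

>>> {"op": "apply_moves", "data": {"series": [[-1,[0,-6.5,-14],-0.18],[-1,[0,-13.3,-27.9],-0.36],[-1,[0,-20,-33],-0.54],[-1,[0,-26,-38],-0.72],[-1,[0,-32,-42],-0.9],[-1,[0,-38,-45],-1.09],[-1,[0,-44,-48],-1.09],[-1,[0.1,-50.9,-50.85],-1.09],[-1,[0.1,-50.9,-50.85],-1.09],[-1,[0.1,-50.9,-50.85],-1.09],[-1,[0.1,-50.9,-50.85],-1.09],[-1,[0.1,-50.9,-50.85],-1.09],[-1,[0.1,-50.9,-50.85],-1.09],[-1,[0.1,-50.9,-50.85],-1.09]]}}

```text
t: 1.85
eef_pos: [520.9, 23.0, 403.5]
tcp_rot: [-1.046, 1.57, -2.828]
ft_force: [-0.6, -1.0, 0.8]
opening: 1.0
```

```bash
python3 - <<'E'
from h import *
plan([[521,23,404],[521,23,328]],-0.21)
# arc: knob positions
p=np.array([601.2,76.6]);X=np.array([.978,-.2085]);Y=np.array([.2085,.978])
for th in (.76,.6,.45,.3,.15,0): print(th,(p+95*(-np.sin(th)*X-np.cos(th)*Y)).round(1))
E
```

```text
t 1.85 pos [520.9  23.  403.5] F [-0.6 -1.   0.8] open 1.0
jawyaw -0.2115 toolx [-6.e-04 -2.e-04 -1.e+00] j [-0.08  0.35  1.81 -0.    0.98  0.13]
[521, 23, 404] -> cm [-0.05  0.01  0.  ]
[521, 23, 328] -> cm [ 7.55  0.01 -0.  ]
turn about tool x -0.0015 or 3.1401
0.76 [522.8  22.9]
0.6 [532.4  11.1]
0.45 [543.    1.6]
0.3 [554.8  -6.3]
0.15 [567.7 -12.3]
0 [581.4 -16.3]
```

>>> {"op": "apply_moves", "data": {"series": [[-1,[3,0,0],0],[-1,[6,0,0],0],[-1,[7.55,0,0],0],[0.37,[7.55,0,0],0],[0.37,[7.55,0,0],0],[0.37,[7.55,0,0],0],[0.37,[7.55,0,0],0],[0.37,[7.55,0,0],0],[0.37,[7.55,0,0],0]]}}

```text
t: 2.98
eef_pos: [521.1, 23.2, 328.3]
tcp_rot: [1.143, 1.571, -0.64]
ft_force: [-0.3, -1.0, 0.1]
opening: 0.427
```

>>> {"op": "apply_moves", "data": {"series": [[0.37,[0,0.6,0.3],0],[0.37,[0,1.2,0.95],0],[0.37,[0,2.0,1.4],0],[0.37,[0,2.7,1.7],0],[0.37,[0,3.4,2.0],0],[0.37,[0,4.0,2.2],0],[0.37,[0,4.7,2.35],0],[0.37,[0,5.4,2.5],0],[0.37,[0,6.0,2.6],0],[0.37,[0,6.5,2.6],0],[0.37,[0,6.9,2.6],0],[0.37,[0,6.9,2.6],0],[0.37,[0,6.9,2.6],0]]}}

```text
t: 4.6
eef_pos: [583.1, -16.6, 328.3]
tcp_rot: [1.772, 1.57, -0.011]
ft_force: [-0.3, -0.7, -0.1]
opening: 0.316
```

```bash
python3 - <<'E'
from h import *
from cell import cams
import cv2
plan([])
d=cams.read_camera('side'); im=d['image'][:,:,::-1]
cv2.imwrite('pics/s1.png',cv2.resize(im[140:270,210:370],None,fx=4.6,fy=4.6,interpolation=cv2.INTER_CUBIC))
E
```

```text
t 4.6 pos [583.1 -16.6 328.3] F [-0.3 -0.7 -0.1] open 0.316
jawyaw -0.212 toolx [ 6.e-04 -0.e+00 -1.e+00] j [-0.14  0.52  1.75  0.    0.88  0.07]
```

View pics/s1.png

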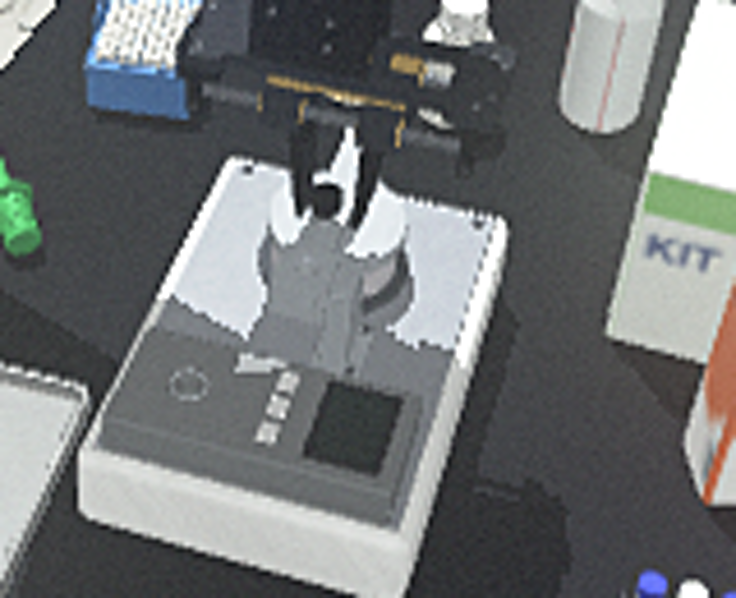

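The knob at (325,195) is carried by the front finger and the bar end is entering the fork. I keep pushing in small steps until the force rises.

>>> {"op": "apply_moves", "data": {"series": [[0.37,[0,0.2,0],0],[0.37,[0,0.3,0],0],[0.37,[0,0.4,0],0],[0.37,[0,0.4,0],0]]}}

```text
t: 5.15
eef_pos: [586.8, -17.6, 328.2]
tcp_rot: [-1.32, 1.57, -3.103]
ft_force: [-3.9, 0.1, 2.4]
opening: 0.314
```

>>> {"op": "apply_moves", "data": {"series": [[0.37,[0,0.1,0],0],[0.37,[0,0.2,0],0],[0.37,[0,0.2,0],0]]}}

```text
t: 5.52
eef_pos: [587.8, -17.7, 328.0]
tcp_rot: [-1.473, 1.566, 3.028]
ft_force: [-12.5, 0.3, 6.5]
opening: 0.316
```

Force rises against the stop, so the bar is home. I back off, rise and move to above the stand.

>>> {"op": "apply_moves", "data": {"series": [[0.37,[0,0,0],0],[0.37,[0,-0.55,0],0],[0.37,[0,-0.55,0],0],[0.37,[-3,-0.55,0],0],[0.37,[-7,-0.55,0],0],[0,[-7.6,-0.55,6],0],[-1,[-7.6,-2,12],0],[-1,[-7.6,-2,18],0],[-1,[-7.6,-2,24],0],[-1,[-7.6,-2,30],0],[-1,[-7.6,-2,34],0],[-1,[-7.6,-2,34],0],[-1,[-7.6,-2,34],0],[-1,[-7.6,-2,34],0]]}}

```text
t: 7.28
eef_pos: [498.3, -345.0, 404.4]
tcp_rot: [1.505, 1.571, -0.276]
ft_force: [-0.0, 0.5, -0.4]
opening: 0.998
```

```bash
python3 - <<'E'
from h import *
from cell import cams
import cv2
plan([[475.2,-368.8,404],[475.2,-368.8,258]],-0.21)
t=cams.read_camera('top'); s=cams.read_camera('side')
def crop(im,x,y,w,h,k): return cv2.resize(im[y:y+h,x:x+w,::-1],None,fx=k,fy=k,interpolation=cv2.INTER_CUBIC)
b=np.zeros((600,800,3),np.uint8)
a=crop(t['image'],200,150,66,55,6); b[:a.shape[0],:a.shape[1]]=a
a=crop(s['image'],250,155,66,80,6); b[:a.shape[0],400:400+a.shape[1]]=a
cv2.imwrite('pics/c.png',b)
E
```

```text
t 7.275 pos [ 498.3 -345.   404.4] F [-0.   0.5 -0.4] open 0.998
jawyaw -0.2106 toolx [ 2.e-04 -1.e-04 -1.e+00] j [-0.71  0.46  1.61  0.    1.07 -0.5 ]
[475.2, -368.8, 404] -> cm [ 0.04 -1.76  2.81]
[475.2, -368.8, 258] -> cm [14.64 -1.76  2.81]
turn about tool x -0.0006 or 3.141
```

View pics/c.png

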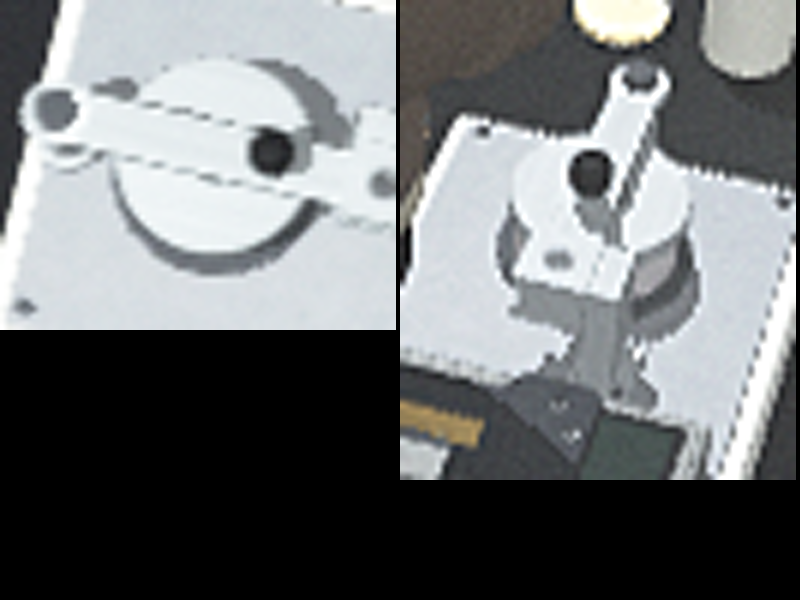

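The bar is home: its eye is inside the fork, knob at (271,152). Now I grasp the pin and lift it.

>>> {"op": "apply_moves", "data": {"series": [[-1,[2,-1.76,2.8],0],[-1,[6,-1.76,2.8],0],[-1,[10,-1.76,2.8],0],[-1,[13,-1.76,2.8],0],[-1,[14.6,-1.76,2.8],0],[-1,[14.6,-1.76,2.8],0],[1,[14.6,-1.76,2.8],0],[1,[14.6,-1.76,2.8],0],[1,[14.6,-1.76,2.8],0],[1,[14.6,-1.76,2.8],0],[1,[14.6,-1.76,2.8],0],[1,[14.6,-1.76,2.8],0],[1,[14.6,-1.76,2.8],0],[1,[14.6,-1.76,2.8],0]]}}

```text
t: 9.12
eef_pos: [474.7, -369.9, 258.2]
tcp_rot: [0.914, 1.571, -0.869]
ft_force: [0.9, -0.8, 0.2]
opening: 0.215
```

```bash
python3 - <<'E'
from h import *
plan([])
A=lambda u,v:px(u,v,200,150,6); B=lambda u,v:px(u,v,250,155,6,400)
for nm,n,uv,z in [('fork','top',A(383,182),135),('knob','top',A(271,152),154),('piv','top',A(56,108),128),('fork','side',B(559,260),135),('knob','side',B(591,171),154),('piv','side',B(638,76),128)]: print(nm,n,ray(n,uv,z).round(1))
E
```

```text
t 9.125 pos [ 474.7 -369.9  258.2] F [ 0.9 -0.8  0.2] open 0.215
jawyaw -0.212 toolx [ 1.e-04 -1.e-04 -1.e+00] j [-0.77  0.64  1.75 -0.    0.75 -0.56]
fork top [571.2 -64.  135. ]
knob top [579.5 -16.5 154. ]
piv top [601.7  76.4 128. ]
fork side [570.9 -66.2 135. ]
knob side [581.2 -26.  154. ]
piv side [599.4  78.3 128. ]
```

>>> {"op": "apply_moves", "data": {"series": [[1,[-3,0,0],0],[1,[-7,0,0],0],[1,[-12,0,0],0],[1,[-14.6,0,0],0],[1,[-14.6,0.5,-5],0],[1,[-14.6,1,-10.5],0],[1,[-14.6,1.5,-16],0],[1,[-14.6,2,-21.5],0],[1,[-14.6,2.5,-27],0],[1,[-14.6,3.07,-31.8],0],[1,[-14.6,3.07,-31.8],0],[1,[-12.2,3.07,-31.8],0],[1,[-12.2,3.07,-31.8],0],[1,[-12.2,3.07,-31.8],0],[1,[-12.2,3.07,-31.8],0]]}}

```text
t: 11.0
eef_pos: [571.7, -65.9, 381.0]
tcp_rot: [1.453, 1.57, -0.33]
ft_force: [-0.5, -0.2, -0.5]
opening: 0.201
```

```bash
python3 - <<'E'
from h import *
from cell import cams
import cv2
plan([])
t=cams.read_camera('top'); s=cams.read_camera('side')
def crop(im,x,y,w,h,k): return cv2.resize(im[y:y+h,x:x+w,::-1],None,fx=k,fy=k,interpolation=cv2.INTER_CUBIC)
b=np.zeros((600,800,3),np.uint8)
a=crop(t['image'],240,155,50,50,7); b[:a.shape[0],:a.shape[1]]=a
a=crop(s['image'],240,130,62,85,7); b[:a.shape[0],360:360+a.shape[1]]=a
cv2.imwrite('pics/d.png',b)
P=proj('side',[[571,-65.2,135],[571,-65.2,140]]);print((P-[240,130])*7+[363,3])
E
```

```text
t 11.0 pos [571.7 -65.9 381. ] F [-0.5 -0.2 -0.5] open 0.201
jawyaw -0.2126 toolx [ 1.1e-03 -4.0e-04 -1.0e+00] j [-0.23  0.45  1.71 -0.    0.98 -0.02]
[[616.08065933 476.58846427]
 [616.89065747 467.06219411]]
```

View pics/d.png

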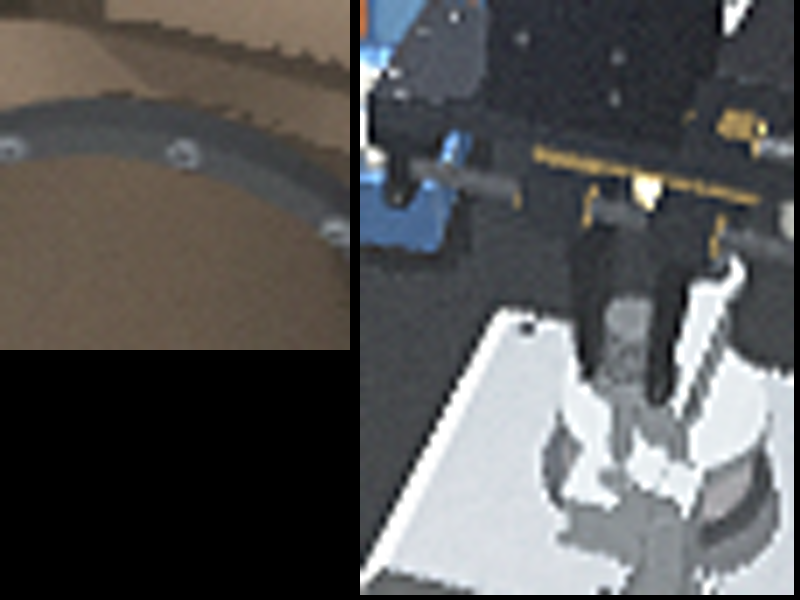

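```bash
python3 - <<'E'
from h import *
from cell import cams
import cv2
ims=np.mean([cams.read_camera('side')['image'].astype(float) for _ in range(6)],0).astype(np.uint8)[:,:,::-1]
cv2.imwrite('pics/s2raw.png',ims)
ox,oy,w,h,k=262,165,40,44,13
c=cv2.resize(ims[oy:oy+h,ox:ox+w],None,fx=k,fy=k,interpolation=cv2.INTER_CUBIC)
c=np.clip(c.astype(float)*1.3,0,255).astype(np.uint8)
for i in range(0,w,5): cv2.putText(c,str(ox+i),(int((i+.5)*k)-10,10),0,.35,(0,255,255),1); cv2.line(c,(int((i+.5)*k),12),(int((i+.5)*k),18),(0,255,255),1)
for i in range(0,h,5): cv2.putText(c,str(oy+i),(0,int((i+.5)*k)+4),0,.35,(0,255,255),1)
cv2.imwrite('pics/e.png',c)
for z in (143,150,183,187,217): print(z,proj('side',[571.7,-65.9,z]).round(2), 'hole axis',proj('side',[571,-65.2,z]).round(2))
E
```

```text
143 [[276.58 195.68]] hole axis [[276.34 195.47]]
150 [[276.75 193.75]] hole axis [[276.5  193.54]]
183 [[277.55 184.4 ]] hole axis [[277.3  184.19]]
187 [[277.65 183.23]] hole axis [[277.4  183.03]]
217 [[278.42 174.29]] hole axis [[278.16 174.09]]
```

View pics/e.png

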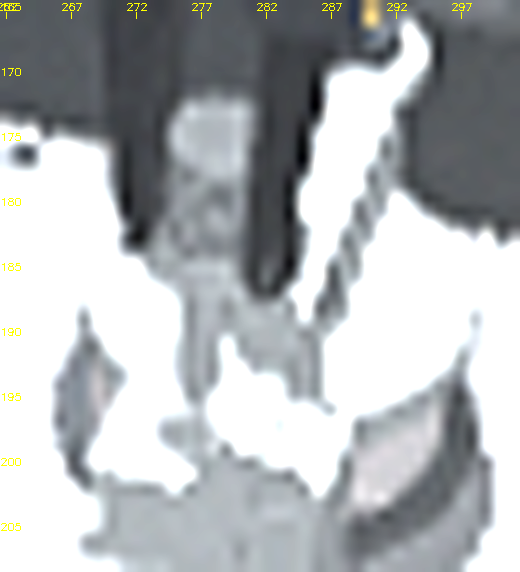

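Side view: shank centre lies at column about 277.5, matching the prediction. The tip is at about (276.8,196), right above the fork hole. Inserting slowly now.

>>> {"op": "apply_moves", "data": {"series": [[1,[0,-0.07,-0.05],0],[1,[0.5,-0.07,-0.05],0],[1,[1,-0.07,-0.05],0],[1,[1.4,-0.07,-0.05],0],[1,[1.4,-0.07,-0.05],0]]}}

```text
t: 12.02
eef_pos: [571.1, -64.8, 365.8]
tcp_rot: [-1.419, 1.57, 3.081]
ft_force: [0.1, -1.1, -1.0]
opening: 0.201
```

>>> {"op": "apply_moves", "data": {"series": [[1,[0.3,0,0],0],[1,[0.6,0,0],0],[1,[0.6,0,0],0]]}}

```text
t: 12.4
eef_pos: [571.1, -64.8, 360.0]
tcp_rot: [-1.073, 1.57, -2.856]
ft_force: [0.5, 0.4, -1.4]
opening: 0.202
```

>>> {"op": "apply_moves", "data": {"series": [[1,[0.4,0,0],0],[1,[0.8,0,0],0],[1,[1.2,0,0],0],[1,[1.2,0,0],0]]}}

```text
t: 12.9
eef_pos: [571.1, -64.8, 347.8]
tcp_rot: [-1.442, 1.57, 3.058]
ft_force: [0.2, 0.1, -1.3]
opening: 0.205
```

>>> {"op": "apply_moves", "data": {"series": [[1,[0.4,0,0],0],[1,[0.8,0,0],0],[1,[1.2,0,0],0],[1,[1.2,0,0],0]]}}

```text
t: 13.4
eef_pos: [571.0, -64.7, 335.8]
tcp_rot: [-1.435, 1.57, 3.065]
ft_force: [-0.1, -0.5, -0.8]
opening: 0.205
```

>>> {"op": "apply_moves", "data": {"series": [[1,[0.15,0,0],0],[1,[0.28,0,0],0],[1,[0.28,0,0],0]]}}

```text
t: 13.78
eef_pos: [571.1, -64.8, 333.4]
tcp_rot: [-1.117, 1.571, -2.9]
ft_force: [-0.6, 0.0, -0.8]
opening: 0.207
```

>>> {"op": "apply_moves", "data": {"series": [[1,[0.1,0,0],0],[1,[0.1,0,0],0],[1,[0.1,0,0],0]]}}

```text
t: 14.15
eef_pos: [571.0, -64.7, 333.2]
tcp_rot: [1.438, 1.57, -0.344]
ft_force: [-1.7, -0.2, 6.1]
opening: 0.205
```

Contact at the seating height with 6 N. Releasing, rising and moving towards the stylus.

>>> {"op": "apply_moves", "data": {"series": [[0.3,[0,0,0],0],[-0.2,[0,0,0],0],[-0.2,[0,0,0],0],[-0.2,[0,0,0],0],[-0.2,[-2,0,0],0],[-0.2,[-5,0,0],0],[-1,[-7.1,0,3],0],[-1,[-7.1,-1,8],0],[-1,[-7.1,-2,13],0],[-1,[-7.1,-3,18],0],[-1,[-7.1,-4,23],0],[-1,[-7.1,-4.5,26.4],0],[-1,[-7.1,-4.5,26.4],0],[-1,[-7.1,-4.5,26.4],0],[-1,[-7.1,-4.5,26.4],0]]}}

```text
t: 16.02
eef_pos: [471.9, -312.5, 403.5]
tcp_rot: [2.857, 1.571, 1.076]
ft_force: [-0.8, 0.6, -0.4]
opening: 0.999
```

```bash
python3 - <<'E'
from h import *
from cell import cams
import cv2
plan([[472,-313.5,404],[472,-313.5,260]],-0.21)
t=cams.read_camera('top'); s=cams.read_camera('side')
def crop(im,x,y,w,h,k): return cv2.resize(im[y:y+h,x:x+w,::-1],None,fx=k,fy=k,interpolation=cv2.INTER_CUBIC)
b=np.zeros((600,800,3),np.uint8)
a=crop(t['image'],240,150,62,85,6); b[:a.shape[0],:a.shape[1]]=a
a=crop(s['image'],235,165,65,75,6); b[:a.shape[0],400:400+a.shape[1]]=a
cv2.imwrite('pics/f.png',b)
E
```

```text
t 16.025 pos [ 471.9 -312.5  403.5] F [-0.8  0.6 -0.4] open 0.999
jawyaw -0.2108 toolx [ 0.  0. -1.] j [-0.7   0.41  1.71  0.    1.03 -0.49]
[472, -313.5, 404] -> cm [-0.05  0.03  0.1 ]
[472, -313.5, 260] -> cm [14.35  0.03  0.1 ]
turn about tool x -0.0008 or 3.1408
```

View pics/f.png

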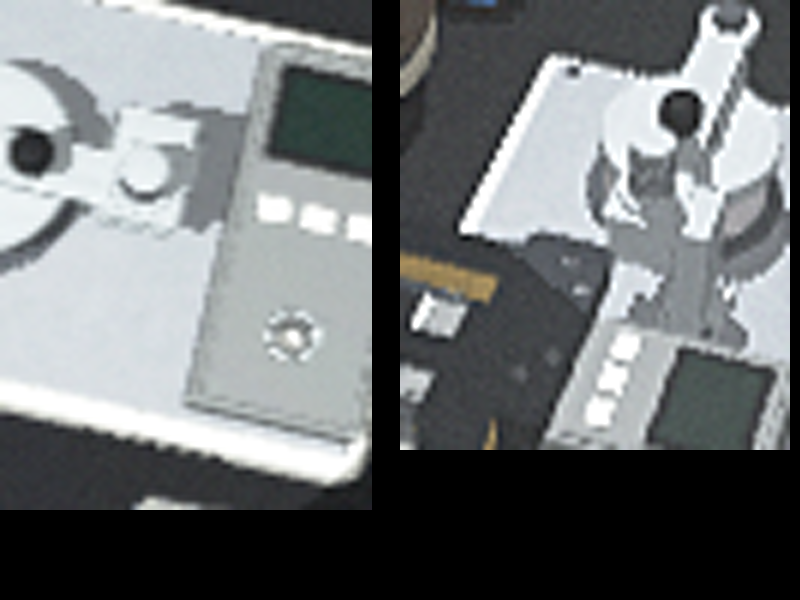

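The pin is seated and upright in the fork (top view at (145,170)). I turn the jaws along world y for the stylus, so the side camera shows any leftover offset in x.

>>> {"op": "apply_moves", "data": {"series": [[-1,[0,0,0.1],0.18],[-1,[0,0,0.1],0.36],[-1,[0,0,0.1],0.54],[-1,[0,0,0.1],0.72],[-1,[0,0,0.1],0.9],[-1,[0,0,0.1],1.08],[-1,[0,0,0.1],1.26],[-1,[0,0,0.1],1.36],[-1,[3,0,0.1],1.36],[-1,[7,0,0.1],1.36],[-1,[11,0,0.1],1.36],[-1,[13.5,0,0.1],1.36],[-1,[14.5,0,0.1],1.36],[-1,[14.5,0,0.1],1.36]]}}

```text
t: 17.88
eef_pos: [471.6, -314.2, 258.5]
tcp_rot: [-0.574, 1.57, 2.567]
ft_force: [0.6, -0.8, 1.6]
opening: 0.995
```

>>> {"op": "apply_moves", "data": {"series": [[1,[0,0,0],0],[1,[0,0,0],0],[1,[0,0,0],0],[1,[0,0,0],0],[1,[0,0,0],0],[1,[0,0,0],0],[1,[0,0,0],0],[1,[0,0,0],0]]}}

```text
t: 18.88
eef_pos: [471.3, -314.4, 258.4]
tcp_rot: [0.473, 1.571, -2.67]
ft_force: [-0.3, 0.6, 0.1]
opening: 0.219
```

>>> {"op": "apply_moves", "data": {"series": [[1,[-4,0,0],0],[1,[-9,0,0],0],[1,[-13,0,0],0],[1,[-13,0,0],0],[1,[-13,0,0],0]]}}

```text
t: 19.5
eef_pos: [471.1, -314.2, 387.7]
tcp_rot: [-0.611, 1.57, 2.529]
ft_force: [-0.5, 0.6, -0.4]
opening: 0.159
```

```bash
python3 - <<'E'
from h import *
plan([[511,-131.7,388],[511,-131.7,360]])
E
```

```text
t 19.5 pos [ 471.1 -314.2  387.7] F [-0.5  0.6 -0.4] open 0.159
jawyaw -1.572 toolx [-7.e-04  5.e-04 -1.e+00] j [-0.7   0.43  1.73 -0.    0.99  0.87]
[511, -131.7, 388] -> cm [ -0.02 -18.26  -3.97]
[511, -131.7, 360] -> cm [  2.78 -18.25  -3.97]
```

>>> {"op": "apply_moves", "data": {"series": [[1,[0,-4,-1],0],[1,[0,-9,-2],0],[1,[0,-14,-3],0],[1,[0,-18.25,-3.97],0],[1,[0,-18.25,-3.97],0],[1,[1.5,-18.25,-3.97],0],[1,[2,-18.25,-3.97],0],[1,[2,-18.25,-3.97],0],[1,[2,-18.25,-3.97],0]]}}

```text
t: 20.62
eef_pos: [511.2, -132.5, 368.4]
tcp_rot: [1.854, 1.571, -1.29]
ft_force: [-0.5, -0.5, -0.7]
opening: 0.164
```

```bash
python3 - <<'E'
from h import *
from cell import cams
import cv2
s,M=toolR(); p=s['eef_pos']; plan([])
ims=np.mean([cams.read_camera('side')['image'].astype(float) for _ in range(6)],0).astype(np.uint8)[:,:,::-1]
ox,oy,w,h,k=232,165,58,62,9.5
c=cv2.resize(ims[oy:oy+h,ox:ox+w],None,fx=k,fy=k,interpolation=cv2.INTER_CUBIC)
for i in range(0,w,5): cv2.putText(c,str(ox+i),(int((i+.5)*k)-10,10),0,.35,(0,255,255),1); cv2.line(c,(int((i+.5)*k),12),(int((i+.5)*k),18),(0,255,255),1)
for i in range(0,h,5): cv2.putText(c,str(oy+i),(0,int((i+.5)*k)+4),0,.35,(0,255,255),1)
cv2.imwrite('pics/g.png',c)
for d in (-248.4,-240,-198.4,-136.4): print(d,proj('side',[p[0],p[1],p[2]+d]).round(2))
print('ap',proj('side',[511,-131.7,98]).round(2))
E
```

```text
t 20.625 pos [ 511.2 -132.5  368.4] F [-0.5 -0.5 -0.7] open 0.164
jawyaw -1.5729 toolx [ 0.e+00 -1.e-04 -1.e+00] j [-0.38  0.4   1.84 -0.    0.91  1.19]
-248.4 [[250.7  217.41]]
-240 [[250.75 215.16]]
-198.4 [[251.   203.57]]
-136.4 [[251.41 184.91]]
ap [[250.53 222.98]]
```

View pics/g.png

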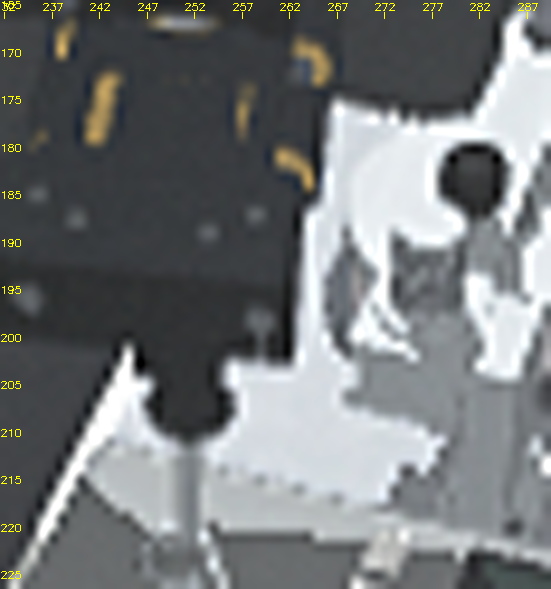

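Side view: the shaft is at column 251.2 and the aperture ring's centre at about 250.8, so they line up within about 1 mm. The flange sits roughly 8 mm lower in the grip than nominal. I lower carefully while watching the force.

>>> {"op": "apply_moves", "data": {"series": [[1,[0,-0.07,0.07],0],[1,[0.5,-0.07,0.07],0],[1,[1,-0.07,0.07],0],[1,[1.5,-0.07,0.07],0],[1,[2,-0.07,0.07],0],[1,[2,-0.07,0.07],0]]}}

```text
t: 21.68
eef_pos: [510.5, -131.2, 348.0]
tcp_rot: [-0.285, 1.57, 2.855]
ft_force: [0.7, 0.5, 0.6]
opening: 0.168
```

>>> {"op": "apply_moves", "data": {"series": [[1,[0.4,0,0],0],[1,[0.8,0,0],0],[1,[0.8,0,0],0]]}}

```text
t: 22.05
eef_pos: [510.6, -131.3, 340.2]
tcp_rot: [-0.01, 1.571, 3.13]
ft_force: [-0.3, 0.6, -0.5]
opening: 0.168
```

>>> {"op": "apply_moves", "data": {"series": [[1,[0.2,0,0],0],[1,[0.4,0,0],0],[1,[0.4,0,0],0]]}}

```text
t: 22.42
eef_pos: [510.6, -131.3, 336.5]
tcp_rot: [2.597, 1.57, -0.546]
ft_force: [-0.8, 0.5, 4.7]
opening: 0.162
```

>>> {"op": "apply_moves", "data": {"series": [[1,[0.2,0,0],0],[1,[0.2,0,0],0],[1,[0.2,0,0],0]]}}

```text
t: 22.8
eef_pos: [510.6, -131.3, 334.6]
tcp_rot: [2.625, 1.57, -0.518]
ft_force: [-1.0, 0.3, 6.2]
opening: 0.161
```

>>> {"op": "apply_moves", "data": {"series": [[1,[0.2,0,0],0],[1,[0.2,0,0],0],[1,[0.2,0,0],0]]}}

```text
t: 23.18
eef_pos: [510.6, -131.3, 333.0]
tcp_rot: [2.698, 1.57, -0.445]
ft_force: [-1.5, 1.2, 10.0]
opening: 0.165
```

>>> {"op": "apply_moves", "data": {"series": [[1,[0.2,0,0],0],[1,[0.2,0,0],0],[1,[0.2,0,0],0]]}}

```text
t: 23.55
eef_pos: [510.7, -131.3, 332.2]
tcp_rot: [2.75, 1.568, -0.393]
ft_force: [-4.7, 0.4, 24.2]
opening: 0.164
```

The spring slope (about 0.8 N/mm) followed by a hard stop shows the button is fully down. I ease off a little and hold.

>>> {"op": "apply_moves", "data": {"series": [[1,[-0.08,0,0],0],[1,[-0.08,0,0],0],[1,[-0.08,0,0],0],[1,[-0.08,0,0],0],[1,[-0.08,0,0],0],[1,[-0.08,0,0],0],[1,[-0.08,0,0],0],[1,[-0.08,0,0],0]]}}

```text
t: 24.55
eef_pos: [510.7, -131.3, 332.5]
tcp_rot: [2.74, 1.569, -0.403]
ft_force: [-3.5, 1.2, 18.4]
opening: 0.166
```

```bash
python3 - <<'E'
from h import *
from cell import cams
import cv2
plan([])
s=cams.read_camera('side')['image'][:,:,::-1]; cv2.imwrite('pics/z.png',cv2.resize(s[120:250,180:340],None,fx=4.6,fy=4.6,interpolation=cv2.INTER_CUBIC))
plan([])
E
```

```text
t 24.55 pos [ 510.7 -131.3  332.5] F [-3.5  1.2 18.4] open 0.166
jawyaw -1.572 toolx [ 1.9e-03 -8.0e-04 -1.0e+00] j [-0.38  0.44  1.88 -0.    0.82  1.2 ]
t 24.6 pos [ 510.7 -131.2  332.5] F [-3.3  1.4 17.8] open 0.163
jawyaw -1.572 toolx [ 2.e-03 -8.e-04 -1.e+00] j [-0.38  0.44  1.88 -0.    0.82  1.2 ]
```

View pics/z.png

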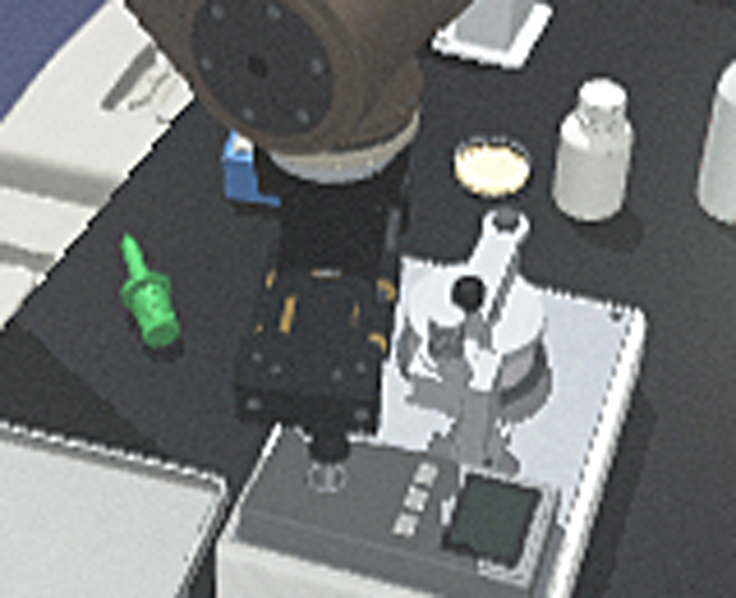

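The stylus shaft goes into the ringed hole at (326,478). The bar is home with the pin upright, and the bystanders in view are in place. The force is steady, so I hand in.

```bash
python3 -c "
from cell import job,monitor
print(job.job_done()); s=monitor.state(); print(s['t'],s['ft_force'],s['opening'],s['eef_pos'])"
```

```text
the job is handed in; nothing more can be done
None
the job is handed in; nothing more can be done
```

I carried out all three steps and handed the job in at about 25 s on the robot's clock; no verdict was reported.

- **Bar:** I pushed it by the knob until it met the stop at about 12 N. The next pictures showed it home in the fork.
- **Pin:** It went through the fork and the bar's eye without measurable resistance. The collar touched down at the expected height with 6 N, and I let go. Pictures afterwards showed it upright in the fork.
- **Stylus and button:** I met a spring slope of about 0.8 N/mm and then a hard stop, which I take as the button fully down. I eased off and held it for more than 1 s at about 18 N with the grip steady.

**What was off or unchecked:**
- The stylus sat about 8 to 12 mm lower in the fingers than planned, because I lifted it before they had fully closed. The grip stayed firm, so I left it.
- I judged the button's travel and the stylus's depth from force and arm position, not by measuring them directly.
- In the last picture the bottle and dish look where they were. Only part of the tip box is visible, because the arm hides the rest.

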